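# Weigh two sealed sample jars against each other on a lab balance

### The job

Find out which of the two sealed sample jars, the blue-capped or the orange-capped one, is heavier: stand them on opposite pans of the two-pan balance, let go of both, and see which pan sinks. Then stand the heavier jar upright in the green tray and leave the lighter one standing on its pan. Keep the jars from tipping over and leave the grey-capped jar where it is.

Things in the scene. Friction and masses are not known exactly. Their poses are not given: they have to be found in the camera images.
- jar_blue: sealed white plastic jar with a blue cap and a blue line round its label: plain upright cylinder 48 mm in diameter, 70 mm tall (cap, same diameter, is the top 20 mm). Origin: centre of its underside, z up. Mass unknown, 0.1 to 0.3 kg; jars look alike whatever they weigh
- jar_orange: the same jar (48 mm diameter, 70 mm tall) with an orange cap and line. Origin: centre of its underside, z up. Mass unknown, 0.1 to 0.3 kg
- jar_grey: a bystander: the same jar (48 mm diameter, 70 mm tall) with a grey cap; stays where it stands. Origin: centre of its underside, z up
- pan_left (a point): centre of the top face of the balance's pan on the robot's left (+y): flat steel disc 110 mm in diameter, 4 mm thick, no rim, always level. About 100 mm above the table when the balance is empty; it moves straight up and down by at most 15 mm either way, sinking as the other pan rises. The pan centres are 240 mm apart, joined by a red beam; the balance is fixed to the table
- pan_right (a point): centre of the top face of the same kind of pan on the robot's right (-y). Empty, the pans level out; a difference of over 8 g between the loads takes the heavier pan to its lower stop within 5 s. Between the pans a pointer and scale plate stand at most 25 mm above the level pans
- tray_green: shallow open green plastic tray fixed to the table, 150 mm (its x) by 130 mm (its y), walls 4 mm thick and 14 mm high, floor 4 mm above the table. Origin: centre of its underside. A white tray of the same shape with a small amber jar in it is a bystander
Things that resemble listed ones, but are neither listed nor needed, are in the scene too. What is shaped like the jar_blue but purple or red is not meant.

How it is judged (in metres and radians):
On the way:
1. both jars stand on opposite pans of the balance, let go ((((horizontal distance between jar_blue and pan_left below 0.035 m and z of jar_blue in the frame of pan_left between -0.008 and 0.008 m and angle between jar_blue's own z axis and vertical below 0.17 rad) and (horizontal distance between jar_orange and pan_right below 0.035 m and z of jar_orange in the frame of pan_right between -0.008 and 0.008 m and angle between jar_orange's own z axis and vertical below 0.17 rad)) or ((horizontal distance between jar_blue and pan_right below 0.035 m and z of jar_blue in the frame of pan_right between -0.008 and 0.008 m and angle between jar_blue's own z axis and vertical below 0.17 rad) and (horizontal distance between jar_orange and pan_left below 0.035 m and z of jar_orange in the frame of pan_left between -0.008 and 0.008 m and angle between jar_orange's own z axis and vertical below 0.17 rad))) and contact force between each of jar_blue, jar_orange and the fingers below 0.05 N), for 0.5 s.
At the end, for the whole second after the job is handed in: The heavier of the blue- and orange-capped jars (either, if they weigh within 8 g of each other) stands on the floor of the green tray, and the lighter one on a balance pan with its centre within 35 mm of the pan's centre; both upright within 10 degrees, released and at rest ((((x of jar_blue in the frame of tray_green between -0.056 and 0.056 m and y of jar_blue in the frame of tray_green between -0.046 and 0.046 m and z of jar_blue in the frame of tray_green below 0.012 m and angle between jar_blue's own z axis and vertical below 0.17 rad) and ((horizontal distance between jar_orange and pan_left below 0.035 m and z of jar_orange in the frame of pan_left between -0.008 and 0.008 m and angle between jar_orange's own z axis and vertical below 0.17 rad) or (horizontal distance between jar_orange and pan_right below 0.035 m and z of jar_orange in the frame of pan_right between -0.008 and 0.008 m and angle between jar_orange's own z axis and vertical below 0.17 rad)) and contact force between jar_blue and anything else above 1.882 N) or ((x of jar_orange in the frame of tray_green between -0.056 and 0.056 m and y of jar_orange in the frame of tray_green between -0.046 and 0.046 m and z of jar_orange in the frame of tray_green below 0.012 m and angle between jar_orange's own z axis and vertical below 0.17 rad) and ((horizontal distance between jar_blue and pan_left below 0.035 m and z of jar_blue in the frame of pan_left between -0.008 and 0.008 m and angle between jar_blue's own z axis and vertical below 0.17 rad) or (horizontal distance between jar_blue and pan_right below 0.035 m and z of jar_blue in the frame of pan_right between -0.008 and 0.008 m and angle between jar_blue's own z axis and vertical below 0.17 rad)) and contact force between jar_blue and anything else below 2.042 N)) and contact force between each of jar_blue, jar_orange and the fingers below 0.05 N and linear speed of each of jar_blue, jar_orange below 0.02 m/s); the robot touches nothing.
It fails at once if the blue- or orange-capped jar tips over (more than 57 degrees) (angle between any of jar_blue, jar_orange's own z axis and vertical above 1 rad).
It fails at once if the grey-capped jar is moved more than 30 mm (distance of jar_grey from where it was at the start of the episode above 0.03 m).
It also fails if it takes over 72 s, if anything falls off the work surface, if the arm or the gripper's body presses on something with over 40 N, if the wrist force passes 120 N, or if a joint passes its speed limit or range.

### The arm

A 7-joint arm with a two-finger parallel gripper is mounted at the origin on the work surface. World frame = base frame: x ahead of the robot, y to its left, z up, the work surface at z = 0. Lengths are in m, angles in degrees, forces in N, time in s.
With the tool pointing down it reaches from about 0.425 to 0.925 m from the base axis. Payload 6.8 kg.
Tool frame: the origin (TCP) lies between the finger pads; the fingertips stand 25 mm ahead of it and the grasp point (between the pads) lies 6 mm ahead of it; z points along the fingers, y is the line along which they close (so a half turn about z gives the same grasp; the last joint's range is limited). The gripper opens to 88 mm and grips with 3 to 60 N. Pads are 20 mm wide; open, the fingers measure 115 mm over their backs; the gripper's body (75 mm by 178 mm) begins 61 mm behind the grasp point.
Start: joints at [64.051, 27.33, 1.283, 89.118, -0.659, 63.558, -4.761], TCP at [0.228, -0.635, 0.248] pointing down, gripper open.
Joint ranges: [-169.35, 169.35], [-19.33, 120.38], [-80.79, 83.38], [13.8, 139.57], [-78.32, 258.32], [9.67, 109.79], [-169.56, 169.56]. Speed limits (degrees/s): [136.94, 136.94, 180, 180, 180, 180, 180].

### API

Orientations are given as [roll, pitch, yaw] about the fixed x, y, z axes, in that order (R = Rz(yaw) Ry(pitch) Rx(roll)).
In Python, from station import ctrl, gripper_to, eyes, sensors gives the robot as it stands. The module is installed in compiled form; this text tells all that it offers. Calls block until the motion is done:
- ctrl.goto(position, orientation): joint-space move of the TCP to a pose.
- ctrl.move_linear(position, rotation=None, velocity=0.15, guard=None): straight line of the TCP; rotation=None keeps the orientation; velocity is the mean speed in m/s. With guard (N) it stops when the force on the tool has changed by that much, and returns True; else False.
- ctrl.goto_joints(angles): joint-space move.
- gripper_to(opening, grip_force=None): finger opening in m; grip_force is the grip in N (None keeps the last); returns when the fingers have stopped.
- ctrl.pause(seconds).
- ctrl.solve_ik(position, orientation): joint angles nearest the present ones, or None.
- eyes.get_image(name): name is "scene" or "top" or "wrist"; returns the picture (384x512x3 uint8, blue, green, red); there is no depth.
- eyes.camera_model(name): a dict with "fx", "fy", "cx", "cy" (pixels), "R" (3x3) and "t" (3): a world point X has camera coordinates R X + t. Camera axes: x right, y down, z forward; pixel columns grow to the right and rows downward; lengths in m; the calibration is good to about 2 mm. A picture is of the moment at which its call begins: read the wrist's pose just before it. camera_model takes no time and is no camera call; for the wrist camera it gives the pose at the moment of the call.
A pose or a line that the arm cannot do raises ctrl.IKError and nothing moves.
- ctrl.sign_off(): hands the job in; it is judged then, once.
Readings, each from a call of its own:
- sensors.read_t(): time.
- sensors.read_joint_positions(): joint angles.
- sensors.read_dq(): joint speeds.
- sensors.read_joint_efforts(): joint torques, N m.
- sensors.read_ee_pos(): TCP position.
- sensors.read_tcp_rot(): TCP orientation.
- sensors.read_wrist_force(): force on the tool from outside, world axes, zero at the start.
- sensors.read_torque(): the same for the moment, N m.
- sensors.read_gripper_width(): finger opening in m.
- sensors.read_grip_force(): force on a finger pad.
Only numpy, scipy, OpenCV 4.12 (cv2) and the standard library are available. Lean on these libraries where they do the work, as an engineer would, in place of code of your own. Each camera call takes 0.05 s, during which the arm holds its last target. There are 200 camera calls.

## Working session

There is one attempt and no reset: what is moved stays moved. The work goes in short steps, each a Python script; the robot and the scene stay as the last script left them, time stands still between calls to the robot, and variables do not carry over. Pictures are saved under pics/ and viewed, at most 10 in all, crops included, and the job is handed in when it is done.

```bash
mkdir -p pics; python3 - <<'E'
from station import ctrl, gripper_to, eyes, sensors
import cv2
for n in("scene","top"):
    cv2.imwrite(f"pics/{n}0.png",eyes.get_image(n)); 
    m=eyes.camera_model(n); print(n,{k:(v.tolist() if hasattr(v,'tolist') else v) for k,v in m.items()})
print(sensors.read_t(),sensors.read_ee_pos(),sensors.read_tcp_rot())
E
```

```text
scene {'fx': 450.2608676265862, 'fy': 450.2608676265862, 'cx': 263.86458010162175, 'cy': 185.1076605645378, 'R': [[-0.7156682242195956, 0.6982293088378231, 0.0171704723938053], [0.47478398695593826, 0.5043784121771301, -0.7212368425558282], [-0.5122491176884484, -0.5080140250126299, -0.6924756976370166]], 't': [0.3311775155956556, -0.18716811230593905, 1.3563087564346503]}
top {'fx': 361.7575845701606, 'fy': 361.7575845701606, 'cx': 245.78339140367402, 'cy': 192.94310279689105, 'R': [[-0.01609496936012999, -0.9995027663108861, -0.027114057206231123], [-0.9881166047090837, 0.020045677047513616, -0.15239339332759502], [0.15286113783263808, 0.02433908315021508, -0.9879479144023322]], 't': [0.024766725947605525, 0.4987850440315343, 0.8228945440352577]}
0.1 [ 0.22799591 -0.63480301  0.24681723] [-1.79908505e+02  6.51553759e-03  1.97570308e+01]
```

View pics/scene0.png

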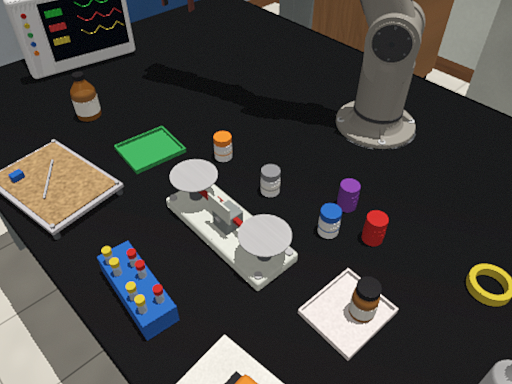

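View pics/top0.png

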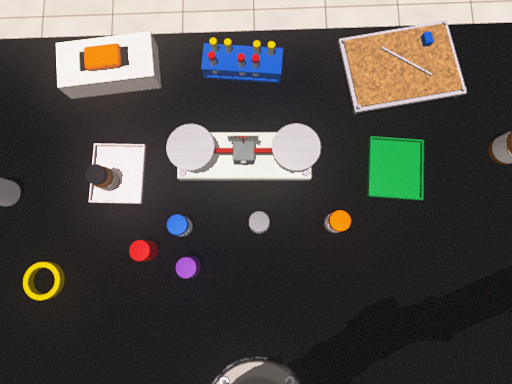

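The overhead view shows the blue jar at about (178,225), orange at (340,221) and grey at (259,222). The pans are at (192,148) and (296,148), and the green tray is at (396,168). The purple and red jars sit near the blue one.

```bash
cat >h.py <<'E'
from station import ctrl, gripper_to, eyes, sensors
import cv2, numpy as np
def proj(m,X):
    c=np.asarray(m["R"])@np.asarray(X)+m["t"]; return np.array([m["fx"]*c[0]/c[2]+m["cx"],m["fy"]*c[1]/c[2]+m["cy"]])
def plane(m,uv,z):
    R=np.asarray(m["R"]); C=-R.T@m["t"]; d=R.T@np.array([(uv[0]-m["cx"])/m["fx"],(uv[1]-m["cy"])/m["fy"],1])
    return C+d*(z-C[2])/d[2]
def blob(im,lo,hi,near=None):
    h=cv2.cvtColor(im,cv2.COLOR_BGR2HSV); mk=cv2.inRange(h,np.array(lo),np.array(hi))
    n,l,s,c=cv2.connectedComponentsWithStats(mk)
    return sorted([(int(s[i,4]),c[i].round(1).tolist(),s[i,:4].tolist()) for i in range(1,n) if s[i,4]>25],reverse=True)
COL=dict(blue=((100,130,60),(118,255,255)),orange=((8,150,120),(18,255,255)),green=((55,120,60),(80,255,255)))
E
python3 - <<'E'
from h import *
for n in("top","scene"):
    im=cv2.imread(f"pics/{n}0.png"); m=eyes.camera_model(n)
    for k,z in(("blue",.063),("orange",.063),("green",.004)):
        for a,c,b in blob(im,*COL[k])[:4]: print(n,k,a,c,b,plane(m,c,z).round(4))
    g=cv2.cvtColor(im,cv2.COLOR_BGR2GRAY)
    if n=="top":
        hc=cv2.HoughCircles(cv2.resize(g,None,fx=2,fy=2,interpolation=cv2.INTER_CUBIC),cv2.HOUGH_GRADIENT,1,60,param1=120,param2=25,minRadius=42,maxRadius=56)
        for u,v,r in hc[0][:6]: print("circ",u/2,v/2,r/2,plane(m,(u/2,v/2),.1).round(4))
E
```

```text
top blue 2252 [242.9, 64.1] [201, 43, 83, 41] [0.8146 0.017  0.063 ]
top blue 369 [176.7, 224.2] [166, 214, 22, 22] [0.426  0.1748 0.063 ]
top blue 124 [426.9, 38.6] [422, 32, 11, 14] [ 0.8674 -0.4331  0.063 ]
top orange 833 [101.9, 56.9] [84, 44, 37, 26] [0.8445 0.3671 0.063 ]
top orange 360 [340.0, 220.0] [329, 210, 23, 22] [ 0.4289 -0.1979  0.063 ]
top green 3422 [395.7, 167.8] [367, 136, 58, 65] [ 0.56   -0.3558  0.004 ]
circ 296.25 147.75 24.95 [ 0.59   -0.1007  0.1   ]
circ 189.75 147.25 23.7 [0.5968 0.1393 0.1   ]
scene blue 2892 [140.0, 294.1] [96, 240, 84, 101] [0.8515 0.0645 0.063 ]
scene blue 785 [150.1, 7.7] [127, 0, 60, 23] [ 0.0964 -1.0221  0.063 ]
scene blue 381 [330.5, 212.3] [320, 202, 23, 22] [0.4295 0.1769 0.063 ]
scene blue 126 [16.4, 175.3] [9, 169, 16, 13] [ 0.8821 -0.4155  0.063 ]
scene orange 249 [222.0, 138.1] [213, 130, 19, 17] [ 0.4319 -0.1914  0.063 ]
scene orange 230 [82.9, 89.3] [73, 81, 21, 16] [ 0.5819 -0.655   0.063 ]
scene orange 125 [245.0, 380.1] [235, 375, 22, 9] [0.8183 0.319  0.063 ]
scene orange 67 [369.6, 303.3] [358, 298, 22, 9] [0.555  0.3748 0.063 ]
scene green 1997 [149.5, 148.8] [114, 125, 72, 49] [ 0.5619 -0.351   0.004 ]
scene green 131 [52.9, 12.6] [44, 8, 19, 10] [ 0.3485 -1.374   0.004 ]
scene green 43 [83.3, 3.6] [74, 0, 19, 7] [ 0.2105 -1.3754  0.004 ]
```

```bash
python3 - <<'E'
import cv2,numpy as np
a=cv2.imread("pics/top0.png")[110:270,120:440]
cv2.imwrite("pics/topcrop.png",cv2.resize(a,None,fx=2.5,fy=2.5,interpolation=cv2.INTER_CUBIC))
E
```

```text
(no output)
```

View pics/topcrop.png

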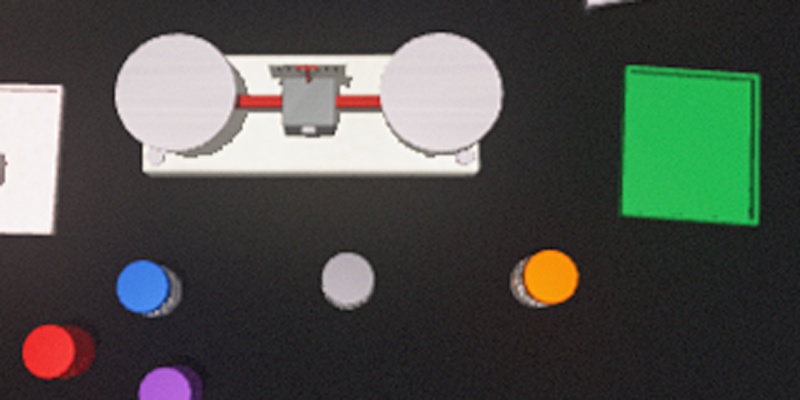

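The measurements agree: both caps match within about 6 mm across the two cameras, and the pans come out 0.240 m apart. I'm starting with orange onto the right pan.

```bash
cat >>h.py <<'E'
P=dict(blue=(.428,.1755),orange=(.430,-.195),L=(.596,.139),R=(.591,-.101),tray=(.560,-.354))
G=.054   # TCP height above jar underside when held
def ori(p): return [180,0,float(np.degrees(np.arctan2(p[1],p[0]))+90)]
def pick(p,base=0.):
    gripper_to(.088)
    ctrl.goto([*p,base+G+.075],ori(p)); ctrl.move_linear([*p,base+G])
    gripper_to(.03,25); w=sensors.read_gripper_width()
    ctrl.move_linear([*p,max(base,.0)+G+.14 if base<.05 else base+G+.06],velocity=.2)
    print("picked width",w,sensors.read_gripper_width(),"F",np.round(sensors.read_wrist_force(),2),"t",sensors.read_t()); return w
def place(p,top,low,guard=2.5):
    """descend to just above `top`, then guarded down to `low`"""
    ctrl.goto([*p,max(top,.03)+G+.05],ori(p)); ctrl.move_linear([*p,top+G+.008])
    ctrl.pause(.2)
    hit=ctrl.move_linear([*p,low+G],velocity=.03,guard=guard)
    z=sensors.read_ee_pos()[2]; print("placed hit",hit,"under z",z-G,"t",sensors.read_t())
    gripper_to(.085)
    ctrl.move_linear([*p,z+.10],velocity=.2)
E
python3 - <<'E'
from h import *
for k,z in(("blue",0),("orange",0),("L",.1),("R",.1),("tray",.004)):
    for d in (0,.14 if z<.05 else .06):
        q=ctrl.solve_ik([*P[k],z+d+G],ori(P[k])); print(k,d,None if q is None else np.round(q))
w=pick(P["orange"])
cv2.imwrite("pics/s1.png",eyes.get_image("scene"))
E
```

```text
blue 0 [ 15.  37. -57. 123.  46.  45. -50.]
blue 0.14 [ 23.  23. -64. 117.  25.  55. -31.]
orange 0 [ 32.  27. -18. 124.  15.  32. -22.]
orange 0.14 [ 36.  13. -22. 118.   7.  50. -14.]
L 0 [ 10.  33. -40. 101.  25.  56. -26.]
L 0.06 [ 12.  29. -42.  98.  22.  62. -24.]
R 0 [ 25.  29. -28. 103.  17.  52. -20.]
R 0.06 [ 26.  25. -29. 100.  14.  58. -18.]
tray 0 [ 34.  39. -11.  98.   9.  44. -13.]
tray 0.14 [ 36.  29. -12.  93.   7.  58. -11.]
picked width 0.04775946470487237 0.04771740183076782 F [-0.49  0.32 -2.44] t 4.325
```

View pics/s1.png

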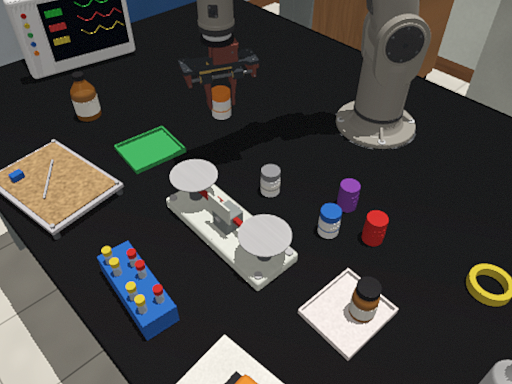

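The orange jar is lifted and upright at about (221,103), held at its full 48 mm width. I'll place it on the right pan, which should sink as the jar comes down.

```bash
python3 - <<'E'
from h import *
place(P["R"],.103,.083)
pick(P["blue"])
cv2.imwrite("pics/s2.png",eyes.get_image("scene"))
E
```

```text
placed hit True under z 0.08503537272773176 t 6.5917
picked width 0.0475883036200242 0.047694341750227236 F [ 0.36  0.74 -0.94] t 11.7667
```

View pics/s2.png

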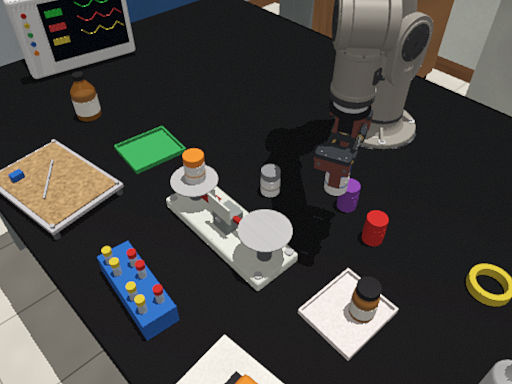

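Orange stands upright and centred on the right pan at about (194,166), and that pan is at its lower stop. The blue jar is in the gripper at (337,170). It goes on the raised left pan, top about 0.115.

```bash
python3 - <<'E'
from h import *
place(P["L"],.118,.1135,guard=1.0)
cv2.imwrite("pics/s3a.png",eyes.get_image("scene"))
ctrl.pause(5)
print(sensors.read_t())
a=cv2.imread("pics/s3a.png"); b=eyes.get_image("scene"); 
f=lambda x: cv2.resize(x[120:300,140:340],(400,360),interpolation=cv2.INTER_CUBIC)
cv2.imwrite("pics/s3.png",np.hstack([f(a),f(b)]))
E
```

```text
placed hit True under z 0.11303310207977504 t 13.6167
20.0667
```

View pics/s3.png

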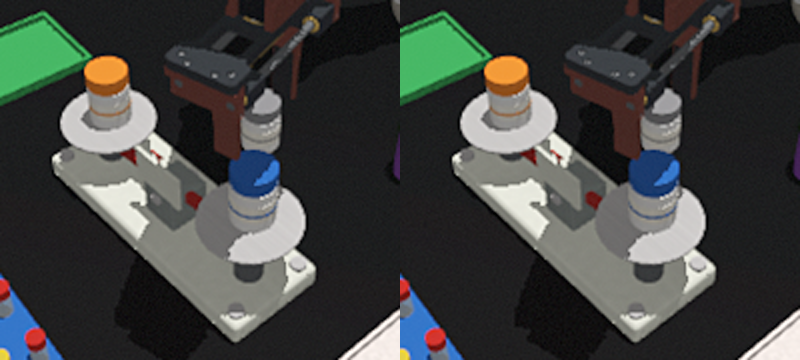

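Both jars stand upright on their pans, released. The beam looks slightly tilted with orange low, so I'm checking it numerically against the empty and orange-only pictures.

```bash
python3 - <<'E'
from h import *
m=eyes.camera_model("scene"); now=eyes.get_image("scene"); cv2.imwrite("pics/s4.png",now)
for n,im in(("s2",cv2.imread("pics/s2.png")),("s3a",cv2.imread("pics/s3a.png")),("now",now)):
    for k,pt in(("orange",P["R"]),("blue",P["L"])):
        e=proj(m,[*pt,.16]); r=[x for x in blob(im,*COL[k]) if np.hypot(*(np.array(x[1])-e))<25]
        print(n,k,r)
for k in "RL":
    for z in(.085,.1,.115): print(k,z,proj(m,[*P[k],z+.063]).round(1))
# pan shift between pictures: template match of pan's right/left edge areas
t=eyes.get_image("top"); m2=eyes.camera_model("top")
for k,c in(("orange","R"),("blue","L")):
    print(k,[x[:2] for x in blob(t,*COL[k]) if np.hypot(*(np.array(x[1])-proj(m2,[*P[c],.16])))<20],[proj(m2,[*P[c],z+.067]).round(1).tolist() for z in(.085,.115)])
E
```

```text
s2 orange [(360, [192.8, 157.2], [182, 148, 22, 20])]
s2 blue []
s3a orange [(359, [192.8, 157.2], [182, 148, 22, 20])]
s3a blue [(481, [266.7, 206.2], [254, 195, 26, 24])]
now orange [(359, [192.8, 157.2], [182, 148, 22, 20])]
now blue [(483, [266.6, 206.2], [254, 195, 26, 24])]
R 0.085 [192.1 156.2]
R 0.1 [191.5 151. ]
R 0.115 [190.8 145.7]
L 0.085 [266.  215.5]
L 0.1 [266.2 210.2]
L 0.115 [266.4 204.8]
orange [(386, [299.5, 142.4])] [[299.1, 140.4], [300.9, 136.1]]
blue [] [[185.5, 140.8], [182.7, 136.5]]
```

Orange didn't move from the lower stop (row 157.2, the same as when it stood there alone), and blue sits at the upper stop after more than 6 s. So orange is heavier, and it goes to the green tray.

```bash
python3 - <<'E'
from h import *
p=P["R"]
ctrl.goto([*p,.30],ori(p)); ctrl.move_linear([*p,.085+G])
gripper_to(.03,25); print(sensors.read_gripper_width())
ctrl.move_linear([*p,.125+G],velocity=.03); ctrl.move_linear([*p,.30])
print(sensors.read_gripper_width(),sensors.read_t())
p=P["tray"]; place(p,.006,.002,guard=3)
ctrl.pause(1)
im=eyes.get_image("scene"); cv2.imwrite("pics/s5.png",im); m=eyes.camera_model("scene")
for k in("orange","blue"): print(k,[x[:2] for x in blob(im,*COL[k])[:6]])
print(proj(m,[*p,.067]),proj(m,[*P["L"],.148]),sensors.read_t())
E
```

```text
0.04813578418093589
0.04807402520162932 25.5083
placed hit True under z 0.0038020576541982973 t 27.8417
orange [(228, [83.0, 89.2]), (227, [146.5, 131.0]), (125, [245.0, 380.1]), (66, [369.3, 303.3])]
blue [(2895, [140.0, 294.1]), (590, [159.9, 6.0]), (497, [266.3, 216.1]), (126, [16.4, 175.3])]
[145.7232339  129.64831742] [266.03629487 215.4540614 ] 30.2917
```

View pics/s5.png

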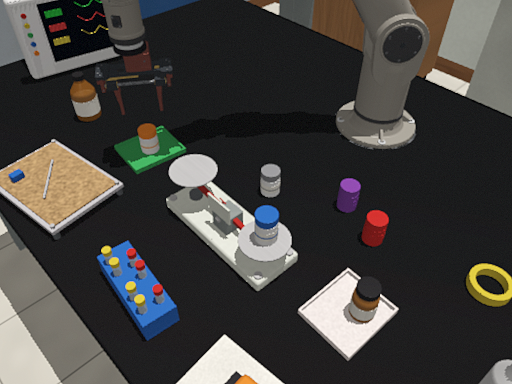

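Orange stands upright mid-tray at about (148,140). Blue stands upright on the left pan at (266,225), now at its lower stop. Grey hasn't moved, and the gripper is clear.

```bash
python3 - <<'E'
from h import *
print(ctrl.sign_off())
E
```

```text
the job is handed in; nothing more can be done
None
```

The orange-capped jar is the heavier one: it now stands upright in the green tray, the blue-capped jar is standing on the left pan, and the job is handed in.

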